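Index a filled chocolate box to the closing station and shut its flaps

ROBOT

A 6-joint arm with a two-finger parallel gripper is mounted at the origin on the work surface. World frame = base frame: x ahead of the robot, y to its left, z up, the work surface at z = 0. Lengths are in m, angles in rad, forces in N, time in s.
With the tool pointing down it reaches from about 0.35 to 0.775 m from the base axis. Payload 5.5 kg.
Tool frame: the origin (TCP) lies between the finger pads; the fingertips stand 19 mm ahead of it and the grasp point (between the pads) is the TCP; z points along the fingers, x is the direction in which the jaws open and shut, and the axes are right-handed (so a half turn about z gives the same grasp; the last joint's range is limited). The gripper opens to 85 mm and grips with 20 to 120 N. Pads are 22 mm wide; open, the fingers measure 114 mm over their backs; the gripper's body (76 mm by 85 mm) begins 54 mm behind the grasp point. The pads swing forward as they close: fully open they stand 13 mm farther back than shut.
Start: joints at [1.092, 0.313, 0.046, 1.304, 0, 1.431], TCP at [0.191, 0.542, 0.25] pointing down, gripper open.
Joint ranges: [-2.76, 2.76], [-0.86, 1.69], [-1.03, 1.26], [-2.2, 2.34], [-1.47, 1.5], [-3.14, 3.14]. Speed limits (rad/s): [2.57, 2.57, 3.14, 3.14, 3.14, 3.14].

INTERFACE

Orientations are given as a unit quaternion [w, x, y, z].
In Python, from workcell import env gives the robot as it stands. The module is installed in compiled form; this text tells all that it offers.
- The arm moves only by the tool carry_out, never from a script. Its argument "steps" is a list of rows, each a list of 7 numbers: the gripper command: -1 is shut, 1 is fully open, values between are in proportion, then the shift along the tool's x, y, z in m, then the turn, a rotation vector about the tool's x, y, z in rad. A call has 1 to 20 rows; each row shifts and turns the commanded pose from where the row before left it, along the tool's axes as they then stand; what a row does not reach is not made up. A row lasts 1/8 s, in which the tool goes at most 62.5 mm and 10.7 degrees, less where a joint would pass 70% of its speed; a pose out of reach is approached as far as the arm can. A call with a gripper value outside its range is refused whole. The fingers move at their own pace and stop on an object; "grip_force" is the grip in N (left out, the last holds). Time passes only in rows, so rows that do not move let the fingers close. It gives the time, the measured TCP pose, the force and the opening at its end, in the units of the state.
- env.get_state(): the state, without advancing time (a new reading comes with each control period).
- env.read_camera(name): name is "scene" or "top" or "wrist"; returns a dict with "color" (400x640x3 uint8, red, green, blue), "K" (3x3 intrinsics, pixels), "R" (3x3) and "t" (3): a world point X has camera coordinates R X + t. Camera axes: x right, y down, z forward; pixel columns grow to the right and rows downward; lengths in m; the calibration is good to about 2 mm. A picture is of the moment at which its call begins. There is no depth.
- env.hand_in(): hands the job in, once; it reports no verdict.
The state is a dict: "clock": time; "joint_pos": joint angles; "qvel": joint speeds; "tau": joint torques, N m; "tcp_pos": TCP position; "orientation": TCP orientation; "wrist_force": force on the tool from outside, world axes, zero at the start; "ft_torque": the same for the moment, N m; "finger_gap": finger opening in m.
Only numpy, scipy, OpenCV 4.12 (cv2) and the standard library are available. Lean on these libraries where they do the work, as an engineer would, in place of code of your own. Each camera call takes 0.05 s, during which the arm holds its last target. There are 200 camera calls.

TASK

The box of chocolates has been filled under the dispenser spout, but its indexing turntable was left standing between stations. Turn the turntable counter-clockwise (seen from above) past the quarter-turn click to the closing station, where the box stands straight across the axis from the spout and the sprung orange roller has dropped into the rim notch so that the table stays put; only then gently fold the box's short cream flap down flat, and after it the long brown flap flat on top. Leave the mould, pan, cup and scraper where they are, and never press hard on the box (nothing above about 40 N).

Things in the scene. Friction and masses are not known exactly. Their poses are not given: they have to be found in the camera images.
- base: white round foot of the indexing station, 336 mm diameter, 24 mm high; origin on the turntable's vertical axis at work-surface height. Its +x points to the dispenser (45 mm square column 205 mm from the axis, 266 mm tall; an arm 40 mm wide at 240 to 270 mm height; spout tip 75 mm from the axis, 212 mm high), its -x to the closing station (green mark on the foot).
- turntable (a joint): angle (rad) of the white turntable (310 mm diameter, top 45 mm above the work surface), counter-clockwise from above: direction of the box centre from the axis, from the base's +x. 0 = box under the spout, pi/2 = intermediate, pi = closing station; stops at -0.2 and 3.7. The bracket is adjustable: all stations are shifted alike by an unknown amount within 0.15 rad, to be found by feel
- index_roller (a joint): travel (m) towards the axis of the sprung orange roller (20 mm diameter, on a blue bracket 50 mm tall, front right of the foot, 208 mm from the axis): about 0 on the plain rim, about 0.0045 dropped into one of four rim notches 90 degrees apart. It drops within 50 mrad either side of the middle, where a released table centres itself; leaving takes about 10 N at a handle
- handle_a (a point): centre of the top of an upright black handle post on the turntable, 18 mm diameter, 60 mm tall (top 105 mm above the work surface), 130 mm from the axis, 90 degrees counter-clockwise of the box
- handle_b (a point): top of the same kind of post, across the axis from the box (180 degrees)
- handle_c (a point): top of the same kind of post, 90 degrees clockwise of the box
- carton: open dark-red card box, 100 x 100 x 55 mm, 3 mm walls, held in the turntable's nest with its centre 75 mm from the axis; origin at the centre of its underside (45 mm above the work surface), +x pointing radially outwards, z up. Holds nine chocolates. The short flap is on its +y side and the long flap on its -y side.
- short_flap (a joint): opening angle (rad) of the short cream flap (98 mm wide, 48 mm long, 3 mm thick): 0 = folded down flat over the box, pi/2 = standing upright, more = leaning outwards; stops at 0 and 2.2; stiff crease, stays where it is left
- long_flap (a joint): opening angle (rad) of the long brown flap (98 mm wide, 98 mm long, 3 mm thick), same meaning; closed it lies over the short flap
- short_flap_hinge (a point): middle of the short flap's hinge line, 50 mm to the box's +y side, 100 mm above the work surface; the hinge line runs along the box's x
- long_flap_hinge (a point): middle of the long flap's hinge line, 50 mm to the box's -y side, 103.5 mm above the work surface; the hinge line runs along the box's x
- mould: bystander: pale plastic chocolate mould, 135 x 175 x 24 mm, origin at the centre of its underside
- pan: bystander: open steel pan, 130 x 170 x 65 mm, origin at the centre of its underside
- cup: bystander: paper-white cup, 76 mm diameter, 90 mm tall, origin at the centre of its underside
- scraper: bystander: wide steel scraper with black back and grey handle, 200 x 165 x 25 mm, handle towards its -x; origin on its underside near the blade's middle
There are look-alikes about, which are no part of the job. Of the things shaped like the part that bears index_roller, the blue one is meant.

How it is judged:
By the outcome, as a careful person would: the job done as asked, in the order asked, and still so for the second after the job is handed in, with the robot touching nothing.
It also fails if it takes over 72 s, if anything falls off the work surface, if the arm or the gripper's body presses on something with over 40 N, if the wrist force passes 120 N, or if a joint passes its speed limit or range.

## Working session

There is one attempt and no reset: what is moved stays moved. The work goes in short steps, Python scripts to look and compute and a tool call to move; the robot and the scene stay as the last step left them, time stands still between calls to the robot, and variables do not carry over. Pictures are saved under pics/ and viewed, about 8 in all and at most 12, crops included, and the job is handed in when it is done.

Besides the shell and the picture viewer there is one more tool, called after "Call:" by a JSON object that holds its "fn" and its "kwargs", one argument or row to a line. carry_out: Moves the arm, as the interface text tells. Its arguments: {"type":"object","properties":{"steps":{"type":"array","items":{"type":"array","items":{"type":"number"}}},"grip_force":{"type":"number"}},"required":["steps"]}

```bash
mkdir -p pics; python3 - <<'E'
from workcell import env
import cv2,numpy as np,json
s=env.get_state();print({k:np.round(v,3).tolist() for k,v in s.items()})
for n in("scene","top"):
    c=env.read_camera(n);cv2.imwrite(f"pics/{n}0.png",c["color"][:,:,::-1]);np.savez(f"{n}0.npz",**c)
    print(n,c["K"].round(1).tolist(),c["R"].round(3).tolist(),c["t"].round(3).tolist())
E
```

```text
{'clock': 0.0, 'joint_pos': [1.092, 0.314, 0.045, 1.304, -0.0, 1.431], 'qvel': [0.001, 0.002, -0.0, 0.001, 0.002, -0.002], 'tau': [0.003, -48.063, 29.853, 0.019, 0.0, 0.0], 'tcp_pos': [0.191, 0.542, 0.249], 'orientation': [0.0, 0.816, 0.578, -0.001], 'wrist_force': [0.32, 0.79, -0.843], 'ft_torque': [0.019, 0.052, 0.023], 'finger_gap': 0.085}
scene [[515.0, 0.0, 324.3], [0.0, 515.0, 204.1], [0.0, 0.0, 1.0]] [[0.118, 0.993, 0.014], [0.645, -0.066, -0.761], [-0.755, 0.099, -0.649]] [-0.067, -0.292, 2.009]
top [[433.9, 0.0, 311.3], [0.0, 433.9, 203.0], [0.0, 0.0, 1.0]] [[-0.01, -1.0, -0.02], [-0.988, 0.013, -0.155], [0.155, 0.018, -0.988]] [0.025, 0.593, 1.596]
```

View pics/scene0.png

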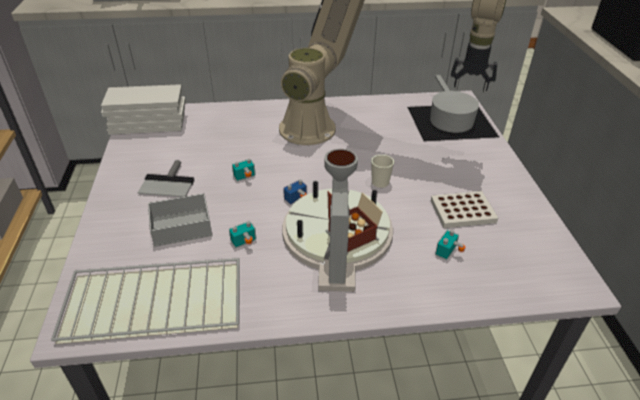

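View pics/top0.png

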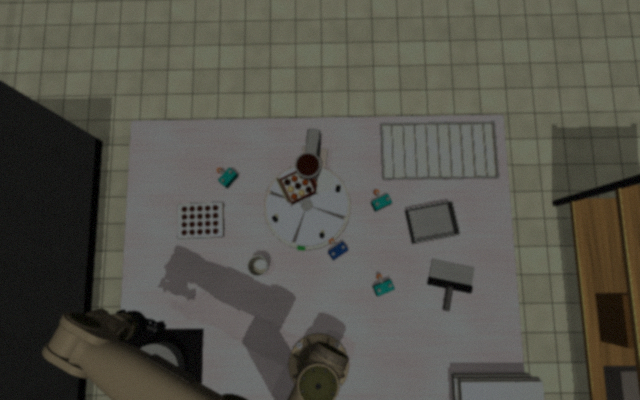

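The scene picture shows the station mid-table (centre ≈(338,228)) with the dispenser towards the camera and the box at (355,230). In the top picture the disc centre is ≈(307,206), box (297,186), green mark (301,248), blue roller bracket (338,250), cup (259,264).

```bash
cat > h.py <<'E'
import numpy as np,cv2
def ray(c,u,v,z):
    K,R,t=c["K"],c["R"],c["t"]; d=R.T@np.linalg.inv(K)@np.array([u,v,1.]); o=-R.T@t
    return o+d*(z-o[2])/d[2]
def proj(c,X):
    p=c["K"]@(c["R"]@np.asarray(X,float)+c["t"]); return p[:2]/p[2]
E
python3 - <<'E'
from h import *
c=dict(np.load("top0.npz"));im=c["color"][:,:,::-1].copy()
hsv=cv2.cvtColor(im,cv2.COLOR_BGR2HSV)
g=cv2.inRange(hsv,(45,120,40),(75,255,255));b=cv2.inRange(hsv,(105,120,30),(125,255,255))
roi=np.zeros_like(g);roi[155:260,255:360]=255
for n,m,z in(("green",g&roi,.024),("blue",b&roi,.05)):
    k,l,st,ce=cv2.connectedComponentsWithStats(m)
    for i in range(1,k):
        if st[i,4]>5: print(n,ce[i].round(1),st[i,4],ray(c,*ce[i],z).round(3))
dk=((hsv[:,:,2]<45)&(roi>0)).astype(np.uint8)
k,l,st,ce=cv2.connectedComponentsWithStats(dk)
for i in range(1,k):
    if st[i,4]>6: print("dark",ce[i].round(1),st[i,4],ray(c,*ce[i],.09).round(3))
a=cv2.resize(im[150:275,245:365],None,fx=5,fy=5,interpolation=cv2.INTER_CUBIC)
a=cv2.convertScaleAbs(a,alpha=1.4,beta=10)
cv2.imwrite("pics/topc.png",a)
E
```

```text
green [300.7 247.7] 16 [0.426 0.06  0.024]
blue [337.5 250.3] 126 [ 0.414 -0.077  0.05 ]
dark [307.3 164.5] 358 [0.732 0.031 0.09 ]
dark [312.4 181.9] 31 [0.665 0.013 0.09 ]
dark [287.  181.9] 20 [0.667 0.107 0.09 ]
dark [297.6 185.5] 17 [0.653 0.067 0.09 ]
dark [305.7 193.9] 53 [0.62  0.038 0.09 ]
dark [337.7 188.3] 15 [ 0.64  -0.081  0.09 ]
dark [274.5 218.5] 14 [0.53  0.153 0.09 ]
dark [321.5 234.5] 12 [ 0.47  -0.019  0.09 ]
```

View pics/topc.png

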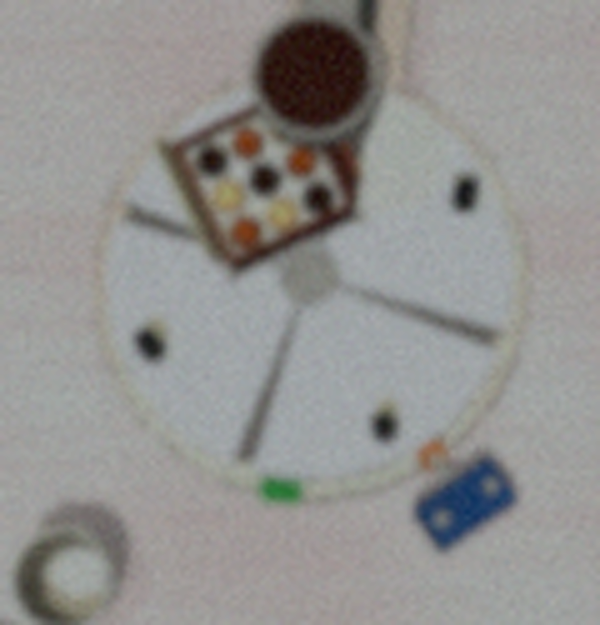

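The crop shows handles A (150,343), B (385,425), C (465,192), the disc hub (310,275), the green mark (282,490) and the roller (433,455). The axis is ≈(0.585,0.036), base yaw ≈-0.15 and table angle ≈0.6. Handle A can sweep left → front → right, which keeps it clear of the dispenser.

Call:
{"fn": "carry_out", "kwargs": {
  "steps": [
    [1,-0.0253,0.0449,0.003,0,0,0],
    [1,-0.0253,0.0449,0.003,0,0,0],
    [1,-0.0253,0.0449,0.003,0,0,0],
    [1,-0.0253,0.0449,0.003,0,0,0],
    [1,-0.0253,0.0449,0.003,0,0,0],
    [1,-0.0253,0.0449,0.003,0,0,0],
    [1,-0.0253,0.0449,0.003,0,0,0],
    [1,-0.0253,0.0449,0.003,0,0,0],
    [1,-0.0253,0.0449,0.003,0,0,0],
    [1,-0.0253,0.0449,0.003,0,0,0],
    [0.2,0,0,0,0,0,0.158],
    [0,0,0,0,0,0,0.158],
    [0,0,0,0,0,0,0.158],
    [0,0,0,0,0,0,0.158],
    [0,0,0,0,0,0,0.158],
    [0,0,0,0,0,0,0],
    [0,0,0,0,0,0,0]
  ]
}}

```text
clock: 2.22
tcp_pos: [0.5304, 0.1545, 0.2201]
orientation: [-0.0, 0.975, 0.22, -0.0]
wrist_force: [-0.4, -0.3, -0.6]
finger_gap: 0.0426
```

```bash
cat > look.py <<'E'
from workcell import env
from h import *
import sys
s=env.get_state();print({k:np.round(s[k],3).tolist() for k in("clock","joint_pos","tcp_pos","orientation","wrist_force","finger_gap")})
ims=[]
for n in sys.argv[2:]:
    c=env.read_camera(n);np.savez(f"{n}_{sys.argv[1]}.npz",**c);ims.append(c["color"][:,:,::-1])
    if n=="scene": ims[-1]=cv2.resize(ims[-1][130:300,240:440],(640,544),interpolation=cv2.INTER_CUBIC)
    cv2.imwrite(f"pics/{n}_{sys.argv[1]}.png",ims[-1])
if len(ims)>1:
    a=cv2.vconcat([cv2.resize(i,(480,int(i.shape[0]*480/i.shape[1]))) for i in ims])
    if a.shape[0]>600:a=cv2.resize(a,None,fx=600/a.shape[0],fy=600/a.shape[0])
    cv2.imwrite(f"pics/{sys.argv[1]}.png",a)
E
python3 look.py a wrist scene
```

```text
{'clock': 2.225, 'joint_pos': [0.138, 0.28, -0.074, 1.217, 0.0, 1.264], 'tcp_pos': [0.53, 0.154, 0.22], 'orientation': [-0.0, 0.975, 0.22, -0.0], 'wrist_force': [-0.442, -0.313, -0.617], 'finger_gap': 0.043}
```

View pics/a.png

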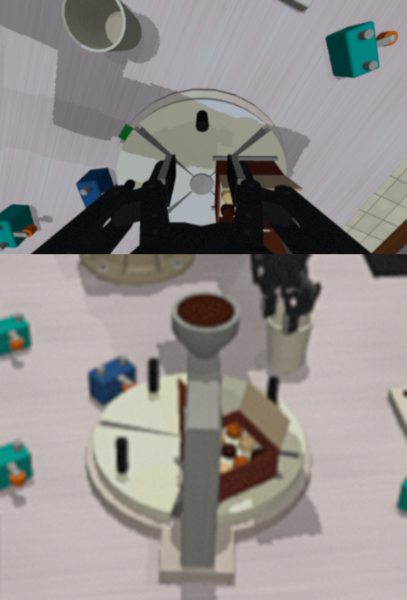

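The wrist half shows handle A's top at about (202,113) in the shrunken view (full size ≈(318,178)), with the gripper over it. The scene half shows the cream flap leaning outwards and the brown flap near upright behind the column.

```bash
python3 - <<'E'
from h import *
c=dict(np.load("wrist_a.npz"));im=c["color"]
m=(im.max(2)<60).astype(np.uint8);m[:140]=0;m[225:]=0;m[:,:290]=0;m[:,350:]=0
k,l,st,ce=cv2.connectedComponentsWithStats(m)
for i in range(1,k):
    if st[i,4]>30:
        x,y,w,h,a=st[i];print(st[i],ray(c,x+w/2,y+w/2,.105).round(4),ray(c,x+w/2,y+h-w/2,.105).round(4),ray(c,x+w/2,y+h-w/2,.045).round(4))
print(proj(c,[.53,.154,.105]),proj(c,[.53,.154,.045]))
E
```

```text
[309 174  19  33 530] [0.527  0.1669 0.105 ] [0.5323 0.1559 0.105 ] [0.5414 0.1379 0.045 ]
[315.05818852 198.27987495] [315.33521269 179.68238016]
```

Call:
{"fn": "carry_out", "kwargs": {
  "steps": [
    [0,0.001,0,0.043,0,0,0],
    [0,0,0,0.043,0,0,0],
    [0,0,0,0.042,0,0,0],
    [-0.4,0,0,0,0,0,0],
    [-0.4,0,0,0,0,0,0],
    [-0.4,0,0,0,0,0,0]
  ]
}}

```text
clock: 3.08
tcp_pos: [0.5331, 0.1552, 0.0945]
orientation: [0.0, 0.976, 0.219, 0.002]
wrist_force: [-0.2, -0.0, 0.3]
finger_gap: 0.0258
```

Call:
{"fn": "carry_out", "kwargs": {
  "steps": [
    [-0.4,-0.0065,0.0002,0,0,0,-0.05],
    [-0.4,-0.013,0.00065,0,0,0,-0.1],
    [-0.4,-0.013,0.00065,0,0,0,-0.1],
    [-0.4,-0.013,0.00065,0,0,0,-0.1],
    [-0.4,-0.013,0.00065,0,0,0,-0.1],
    [-0.4,-0.013,0.00065,0,0,0,-0.1],
    [-0.4,-0.013,0.00065,0,0,0,-0.1],
    [-0.4,-0.013,0.00065,0,0,0,-0.1]
  ]
}}

```text
clock: 4.08
tcp_pos: [0.4675, 0.0858, 0.0943]
orientation: [0.0, 0.826, 0.563, 0.002]
wrist_force: [0.1, 2.1, 0.5]
finger_gap: 0.0259
```

```bash
python3 look.py b top wrist
```

```text
{'clock': 4.075, 'joint_pos': [0.011, 0.23, -0.472, 0.865, 0.002, 0.386], 'tcp_pos': [0.467, 0.086, 0.094], 'orientation': [0.0, 0.826, 0.563, 0.002], 'wrist_force': [0.129, 2.122, 0.516], 'finger_gap': 0.026}
```

View pics/b.png

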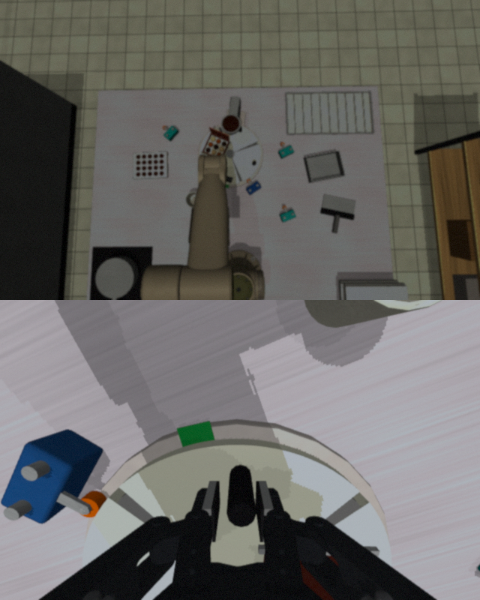

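Top and wrist views show the table turned and the handle between the jaws at (240,495); the green mark is at (197,433), the roller at (95,502). I'll continue to just short of the closing station.

Call:
{"fn": "carry_out", "kwargs": {
  "steps": [
    [-0.4,-0.013,0.00065,0,0,0,-0.1],
    [-0.4,-0.013,0.00065,0,0,0,-0.1],
    [-0.4,-0.013,0.00065,0,0,0,-0.1],
    [-0.4,-0.013,0.00065,0,0,0,-0.1],
    [-0.4,-0.013,0.00065,0,0,0,-0.1],
    [-0.4,-0.013,0.00065,0,0,0,-0.1],
    [-0.4,-0.013,0.00065,0,0,0,-0.1],
    [-0.4,-0.013,0.00065,0,0,0,-0.1],
    [-0.4,-0.013,0.00065,0,0,0,-0.1],
    [-0.4,-0.013,0.00065,0,0,0,-0.1],
    [-0.4,-0.013,0.00065,0,0,0,-0.1],
    [-0.4,-0.013,0.00065,0,0,0,-0.1],
    [-0.4,-0.013,0.00065,0,0,0,-0.1]
  ]
}}

```text
clock: 5.8
tcp_pos: [0.509, -0.0662, 0.0932]
orientation: [0.0, 0.318, 0.948, 0.001]
wrist_force: [-1.0, 2.2, 0.2]
finger_gap: 0.0258
```

Call:
{"fn": "carry_out", "kwargs": {
  "steps": [
    [-0.4,-0.0039,0.0001,0,0,0,-0.03],
    [-0.4,-0.0039,0.0001,0,0,0,-0.03],
    [-0.4,-0.0039,0.0001,0,0,0,-0.03],
    [-0.4,-0.0039,0.0001,0,0,0,-0.03]
  ]
}}

```text
clock: 6.3
tcp_pos: [0.5214, -0.0749, 0.0923]
orientation: [-0.0, 0.261, 0.965, 0.0]
wrist_force: [-0.3, 1.8, 1.3]
finger_gap: 0.0254
```

Call:
{"fn": "carry_out", "kwargs": {
  "steps": [
    [-0.4,-0.0039,0.0001,0,0,0,-0.03]
  ]
}}

```text
clock: 6.42
tcp_pos: [0.5249, -0.0769, 0.0923]
orientation: [-0.0, 0.246, 0.969, 0.0]
wrist_force: [-1.5, 0.6, 1.6]
finger_gap: 0.0254
```

```bash
python3 look.py c wrist; python3 - <<'E'
from h import *
c=dict(np.load("wrist_c.npz"));hsv=cv2.cvtColor(c["color"],cv2.COLOR_RGB2HSV)
for n,lo,hi,z in(("or",(5,150,90),(18,255,255),.035),("blue",(105,120,40),(125,255,255),.05)):
    k,l,st,ce=cv2.connectedComponentsWithStats(cv2.inRange(hsv,lo,hi))
    for i in range(1,k):
        if st[i,4]>40: print(n,st[i],ce[i].round(1),ray(c,*ce[i],z).round(4))
E
```

```text
{'clock': 6.425, 'joint_pos': [-0.297, 0.331, -0.336, 0.904, 0.0, -1.37], 'tcp_pos': [0.525, -0.077, 0.092], 'orientation': [-0.0, 0.246, 0.969, 0.0], 'wrist_force': [-1.544, 0.621, 1.648], 'finger_gap': 0.025}
or [  0  85  50  30 597] [ 25.6 101.2] [ 0.6356 -0.2262  0.035 ]
or [422 188  36  36 506] [435.4 205.9] [ 0.4513 -0.0532  0.035 ]
blue [ 402   87  156  113 8474] [477.4 139.8] [ 0.4198 -0.0864  0.05  ]
```

View pics/wrist_c.png

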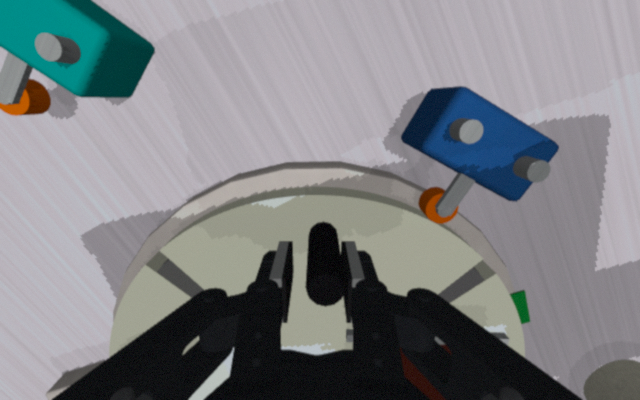

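The roller (438,205) is still on the plain rim; table angle ≈2.80, handle at (323,262) between the pads. Next I'll feel for the notch in small steps.

Call:
{"fn": "carry_out", "kwargs": {
  "steps": [
    [-0.4,-0.0039,0.0001,0,0,0,-0.03],
    [-0.4,-0.0039,0.0001,0,0,0,-0.03]
  ]
}}

```text
clock: 6.72
tcp_pos: [0.5319, -0.0805, 0.0922]
orientation: [-0.0, 0.217, 0.976, -0.0]
wrist_force: [-1.1, 1.0, 1.2]
finger_gap: 0.0255
```

Call:
{"fn": "carry_out", "kwargs": {
  "steps": [
    [-0.4,-0.0026,0.0001,0,0,0,-0.02]
  ]
}}

```text
clock: 6.85
tcp_pos: [0.5344, -0.0816, 0.0922]
orientation: [-0.0, 0.208, 0.978, -0.0]
wrist_force: [-1.1, 1.0, 0.8]
finger_gap: 0.0257
```

Call:
{"fn": "carry_out", "kwargs": {
  "steps": [
    [-0.4,-0.0026,0.0001,0,0,0,-0.02]
  ]
}}

```text
clock: 6.98
tcp_pos: [0.5366, -0.0826, 0.0922]
orientation: [-0.0, 0.198, 0.98, -0.0]
wrist_force: [-1.0, -0.3, 0.1]
finger_gap: 0.0256
```

Call:
{"fn": "carry_out", "kwargs": {
  "steps": [
    [-0.4,-0.0026,0.0001,0,0,0,-0.02]
  ]
}}

```text
clock: 7.1
tcp_pos: [0.5391, -0.0834, 0.0922]
orientation: [-0.0, 0.188, 0.982, -0.0]
wrist_force: [-2.9, -0.5, 0.4]
finger_gap: 0.0254
```

Call:
{"fn": "carry_out", "kwargs": {
  "steps": [
    [-0.4,-0.0026,0.0001,0,0,0,-0.02]
  ]
}}

```text
clock: 7.22
tcp_pos: [0.5415, -0.0843, 0.0922]
orientation: [-0.0, 0.178, 0.984, -0.0]
wrist_force: [-1.9, -0.4, 0.0]
finger_gap: 0.0257
```

Call:
{"fn": "carry_out", "kwargs": {
  "steps": [
    [-0.4,-0.0026,0.0001,0,0,0,-0.02]
  ]
}}

```text
clock: 7.35
tcp_pos: [0.5441, -0.0851, 0.0922]
orientation: [-0.0, 0.168, 0.986, -0.0]
wrist_force: [-1.5, -0.9, 0.2]
finger_gap: 0.0259
```

Call:
{"fn": "carry_out", "kwargs": {
  "steps": [
    [-0.4,-0.0026,0.0001,0,0,0,-0.02],
    [-0.4,-0.0026,0.0001,0,0,0,-0.02]
  ]
}}

```text
clock: 7.6
tcp_pos: [0.549, -0.0865, 0.0922]
orientation: [-0.0, 0.149, 0.989, -0.0]
wrist_force: [-2.6, -0.1, 1.3]
finger_gap: 0.0258
```

Call:
{"fn": "carry_out", "kwargs": {
  "steps": [
    [-0.4,-0.0026,0.0001,0,0,0,-0.02]
  ]
}}

```text
clock: 7.72
tcp_pos: [0.5517, -0.0872, 0.0922]
orientation: [-0.0, 0.139, 0.99, 0.0]
wrist_force: [-1.6, -0.2, -0.3]
finger_gap: 0.0255
```

Call:
{"fn": "carry_out", "kwargs": {
  "steps": [
    [-0.4,-0.0026,0.0001,0,0,0,-0.02]
  ]
}}

```text
clock: 7.85
tcp_pos: [0.5542, -0.0878, 0.0923]
orientation: [0.0, 0.129, 0.992, 0.0]
wrist_force: [-1.9, -1.2, 0.0]
finger_gap: 0.0257
```

Call:
{"fn": "carry_out", "kwargs": {
  "steps": [
    [-0.4,-0.0026,0.0001,0,0,0,-0.02]
  ]
}}

```text
clock: 7.98
tcp_pos: [0.5567, -0.0884, 0.0923]
orientation: [-0.0, 0.119, 0.993, 0.0]
wrist_force: [-1.4, -0.6, -0.2]
finger_gap: 0.0256
```

Call:
{"fn": "carry_out", "kwargs": {
  "steps": [
    [-0.4,-0.0026,0.0001,0,0,0,-0.02]
  ]
}}

```text
clock: 8.1
tcp_pos: [0.5595, -0.0889, 0.0923]
orientation: [0.0, 0.109, 0.994, 0.0]
wrist_force: [-0.6, -0.0, -0.1]
finger_gap: 0.0256
```

```bash
cat > rol.py <<'E'
from h import *;import sys
c=dict(np.load(f"wrist_{sys.argv[1]}.npz"));im=c["color"];hsv=cv2.cvtColor(im,cv2.COLOR_RGB2HSV)
for n,lo,hi,z in(("or",(5,150,90),(18,255,255),.035),("blue",(105,120,40),(125,255,255),.05)):
    k,l,st,ce=cv2.connectedComponentsWithStats(cv2.inRange(hsv,lo,hi))
    for i in range(1,k):
        if st[i,4]>100: print(n,st[i],ray(c,*ce[i],z).round(4))
p=proj(c,[.45,-.055,.035]).astype(int);x=max(p[0]-50,0);y=max(p[1]-50,0)
h=(im[215:300,250:400].max(2)<45).astype(np.uint8);print("handle cols",np.nonzero(h[10]&1)[0][[0,-1]]+250)
E
python3 look.py d wrist;python3 rol.py c;python3 rol.py d
```

```text
{'clock': 8.1, 'joint_pos': [-0.299, 0.392, -0.244, 0.935, 0.0, -1.652], 'tcp_pos': [0.559, -0.089, 0.092], 'orientation': [0.0, 0.109, 0.994, 0.0], 'wrist_force': [-0.636, -0.015, -0.109], 'finger_gap': 0.026}
or [  0  85  50  30 597] [ 0.6356 -0.2262  0.035 ]
or [422 188  36  36 506] [ 0.4513 -0.0532  0.035 ]
blue [ 402   87  156  113 8474] [ 0.4198 -0.0864  0.05  ]
handle cols [315 330]
or [ 95   0  42  38 616] [ 0.6399 -0.2278  0.035 ]
or [478 227  28  33 367] [ 0.4499 -0.0509  0.035 ]
blue [ 467  134  149  123 8650] [ 0.4273 -0.09    0.05  ]
handle cols [314 332]
```

Call:
{"fn": "carry_out", "kwargs": {
  "steps": [
    [-0.4,0,0,0,0,0,0],
    [-0.4,0,0,0,0,0,0]
  ]
}}

```text
clock: 8.4
tcp_pos: [0.5595, -0.0888, 0.0925]
orientation: [0.0, 0.11, 0.994, 0.0]
wrist_force: [0.2, -0.7, 0.3]
finger_gap: 0.0257
```

Call:
{"fn": "carry_out", "kwargs": {
  "steps": [
    [-0.4,-0.0026,0.0001,0,0,0,-0.02]
  ]
}}

```text
clock: 8.52
tcp_pos: [0.5617, -0.0892, 0.0924]
orientation: [0.0, 0.099, 0.995, 0.0]
wrist_force: [0.6, -0.5, 0.2]
finger_gap: 0.0255
```

```bash
python3 look.py e wrist;python3 rol.py e
```

```text
{'clock': 8.525, 'joint_pos': [-0.299, 0.396, -0.237, 0.937, 0.0, -1.671], 'tcp_pos': [0.562, -0.089, 0.092], 'orientation': [0.0, 0.099, 0.995, 0.0], 'wrist_force': [0.608, -0.455, 0.177], 'finger_gap': 0.025}
or [104   0  41  34 596] [ 0.6396 -0.2272  0.035 ]
or [475 233  26  35 373] [ 0.4541 -0.049   0.035 ]
blue [ 470  138  148  123 8605] [ 0.4278 -0.0901  0.05  ]
handle cols [308 327]
```

View pics/wrist_e.png

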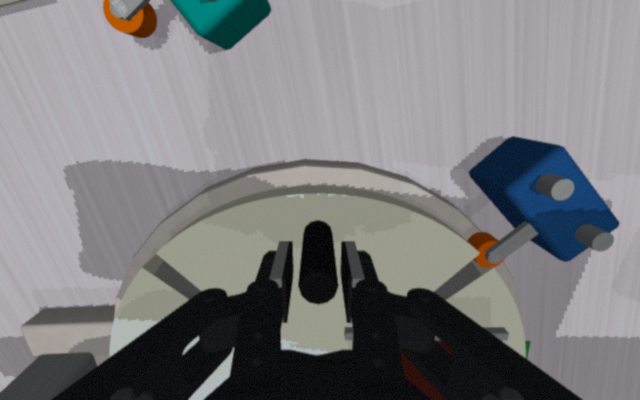

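The roller has moved 4.6 mm inwards (now at (485,250)) and sits in line with the table's groove. The handle is centred at (317,262) between the pads, and the forces are near zero, so the table is latched. Now I'll lift off, shut the fingers and look at the flaps.

Call:
{"fn": "carry_out", "kwargs": {
  "steps": [
    [-0.4,0,0,-0.03,0,0,0],
    [-0.4,0,0,-0.05,0,0,0],
    [-1,0,0,-0.04,0,0,0],
    [-1,0.025,-0.01,0,0,0,0],
    [-1,0.025,-0.01,0,0,0,0],
    [-1,0,0,0,0,0,0],
    [-1,0,0,0,0,0,0]
  ]
}}

```text
clock: 9.45
tcp_pos: [0.5095, -0.0991, 0.2125]
orientation: [0.001, 0.1, 0.995, -0.0]
wrist_force: [-0.1, 1.0, -0.1]
finger_gap: 0.0004
```

```bash
python3 look.py f wrist scene; python3 rol.py f
```

```text
{'clock': 9.45, 'joint_pos': [-0.347, 0.219, -0.173, 1.177, 0.0, -1.718], 'tcp_pos': [0.51, -0.099, 0.213], 'orientation': [0.001, 0.1, 0.995, -0.0], 'wrist_force': [-0.148, 0.997, -0.106], 'finger_gap': 0.0}
or [501   0  20   7 102] [ 0.3135 -0.2226  0.035 ]
or [145  62  22  22 186] [ 0.6391 -0.2274  0.035 ]
or [369 205  17  19 136] [ 0.4567 -0.0486  0.035 ]
blue [ 373  143   77   75 2474] [ 0.4191 -0.0861  0.05  ]
handle cols [252 268]
```

View pics/f.png

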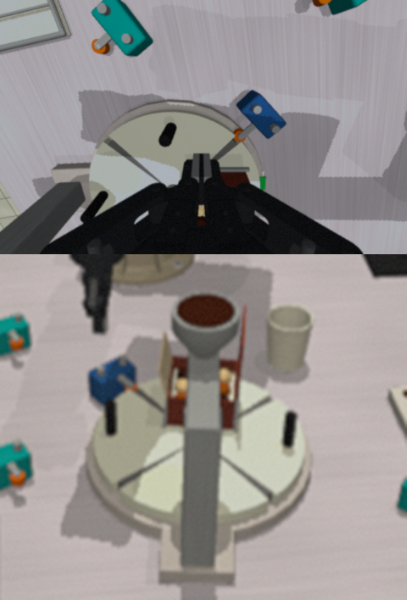

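The scene half shows the box straight across from the spout, with the cream flap (170,365) leaning slightly outwards and the brown flap (243,365) about upright. The roller (240,135) is in. Now the cream flap: push from outside near its end.

Call:
{"fn": "carry_out", "kwargs": {
  "steps": [
    [-1,0,0,0.032,0,0,0],
    [-1,0,0,0.0315,0,0,0],
    [-1,0,0.02,0,0,0,0],
    [-1,0,0.02,0,0,0,0],
    [-1,0,0.01,0,0,0,0],
    [-1,0,0.008,0,0,0,0],
    [-1,0,0.008,0,0,0,0],
    [-1,0,0.008,0,0,0,0],
    [-1,0,0.008,0,0,0,0]
  ]
}}

```text
clock: 10.68
tcp_pos: [0.5252, -0.0185, 0.149]
orientation: [0.0, 0.1, 0.995, -0.0]
wrist_force: [0.5, -1.6, 0.4]
finger_gap: 0.0002
```

Call:
{"fn": "carry_out", "kwargs": {
  "steps": [
    [-1,0,0.006,0,0,0,0],
    [-1,0,0.006,0,0,0,0],
    [-1,0,0.006,0,0,0,0]
  ]
}}

```text
clock: 11.05
tcp_pos: [0.5285, -0.0007, 0.1487]
orientation: [-0.0, 0.1, 0.995, -0.0]
wrist_force: [0.1, -1.5, 0.2]
finger_gap: 0.0003
```

Call:
{"fn": "carry_out", "kwargs": {
  "steps": [
    [-1,0,0.006,0,0,0,0],
    [-1,0,0.005,0.001,0,0,0],
    [-1,0,0.004,0.002,0,0,0]
  ]
}}

```text
clock: 11.42
tcp_pos: [0.5316, 0.0141, 0.1458]
orientation: [0.0, 0.1, 0.995, 0.0]
wrist_force: [-0.4, -1.1, -0.1]
finger_gap: 0.0
```

```bash
python3 look.py g scene
```

```text
{'clock': 11.425, 'joint_pos': [-0.125, 0.286, -0.256, 1.03, 0.0, -1.496], 'tcp_pos': [0.532, 0.014, 0.146], 'orientation': [0.0, 0.1, 0.995, 0.0], 'wrist_force': [-0.438, -1.054, -0.082], 'finger_gap': 0.0}
```

View pics/scene_g.png

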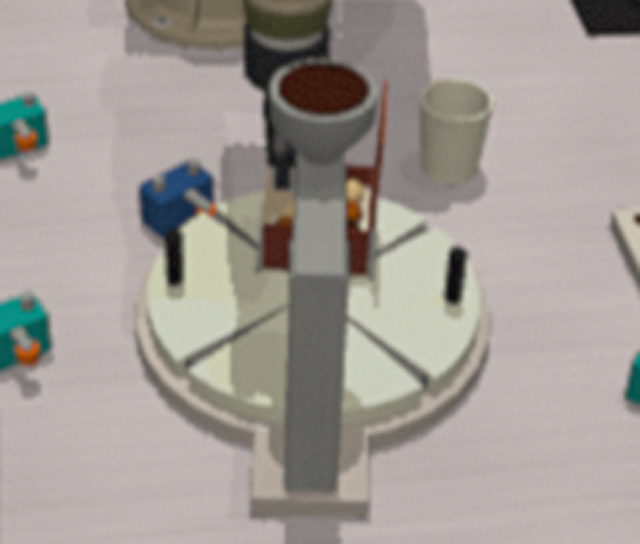

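The fingers (280,170) are bending the cream flap inwards at about 1 N; the brown flap (380,170) stands clear. I'll go on down along the arc.

Call:
{"fn": "carry_out", "kwargs": {
  "steps": [
    [-1,0,0.003,0.0035,0,0,0],
    [-1,0,0.0025,0.0035,0,0,0],
    [-1,0,0.002,0.0045,0,0,0],
    [-1,0,0.0015,0.0045,0,0,0],
    [-1,0,0.001,0.0025,0,0,0]
  ]
}}

```text
clock: 12.1
tcp_pos: [0.5334, 0.0235, 0.1269]
orientation: [-0.0, 0.1, 0.995, -0.0]
wrist_force: [0.7, -0.5, 1.6]
finger_gap: 0.0002
```

Call:
{"fn": "carry_out", "kwargs": {
  "steps": [
    [-1,0,0.0005,0.0025,0,0,0]
  ]
}}

```text
clock: 12.22
tcp_pos: [0.5335, 0.0239, 0.1246]
orientation: [-0.0, 0.1, 0.995, -0.0]
wrist_force: [-0.3, -0.2, 0.3]
finger_gap: 0.0002
```

Call:
{"fn": "carry_out", "kwargs": {
  "steps": [
    [-1,0,0,0.0015,0,0,0],
    [-1,0,0,0,0,0,0]
  ]
}}

```text
clock: 12.48
tcp_pos: [0.5334, 0.024, 0.1231]
orientation: [-0.0, 0.1, 0.995, 0.0]
wrist_force: [0.1, 0.4, -0.1]
finger_gap: 0.0003
```

Call:
{"fn": "carry_out", "kwargs": {
  "steps": [
    [-1,0,0,0.001,0,0,0],
    [-1,0,0,0,0,0,0]
  ]
}}

```text
clock: 12.72
tcp_pos: [0.5335, 0.024, 0.1222]
orientation: [-0.0, 0.1, 0.995, 0.0]
wrist_force: [-0.1, 0.2, -0.8]
finger_gap: 0.0003
```

Call:
{"fn": "carry_out", "kwargs": {
  "steps": [
    [-1,0,0,0.001,0,0,0],
    [-1,0,0,0,0,0,0]
  ]
}}

```text
clock: 12.98
tcp_pos: [0.5336, 0.024, 0.1219]
orientation: [0.0, 0.1, 0.995, 0.0]
wrist_force: [-1.2, 0.2, 5.4]
finger_gap: -0.0
```

Call:
{"fn": "carry_out", "kwargs": {
  "steps": [
    [-1,0,0,0.0007,0,0,0],
    [-1,0,0,0,0,0,0]
  ]
}}

```text
clock: 13.22
tcp_pos: [0.5336, 0.024, 0.1217]
orientation: [0.0, 0.1, 0.995, -0.0]
wrist_force: [-3.4, 0.1, 8.2]
finger_gap: 0.0
```

Call:
{"fn": "carry_out", "kwargs": {
  "steps": [
    [-1,0,0,0.0005,0,0,0],
    [-1,0,0,0,0,0,0]
  ]
}}

```text
clock: 13.48
tcp_pos: [0.5336, 0.024, 0.1216]
orientation: [0.001, 0.1, 0.995, -0.0]
wrist_force: [-4.2, 1.1, 11.7]
finger_gap: 0.0002
```

The cream flap is at its stop: 12 N at tip height 0.103. Next I'll lift over to the outside of the brown flap.

Call:
{"fn": "carry_out", "kwargs": {
  "steps": [
    [-1,0,0,-0.03,0,0,0],
    [-1,0.01,0,-0.05,0,0,0],
    [-1,0.01,0,-0.05,0,0,0],
    [-1,0,0.035,0,0,0,0],
    [-1,0,0.05,0,0,0,0],
    [-1,0,0.05,0,0,0,0],
    [-1,0,0.04,0,0,0,0],
    [-1,0,0,0.028,0,0,0],
    [-1,0,0,0.029,0,0,0],
    [-1,0,0,0,0,0,0]
  ]
}}

```text
clock: 14.72
tcp_pos: [0.5469, 0.1993, 0.1906]
orientation: [-0.003, 0.099, 0.995, -0.001]
wrist_force: [-0.7, 0.2, 0.5]
finger_gap: -0.0
```

```bash
python3 look.py k scene
```

```text
{'clock': 14.725, 'joint_pos': [0.212, 0.354, -0.044, 1.179, -0.0, -1.16], 'tcp_pos': [0.547, 0.199, 0.191], 'orientation': [-0.003, 0.099, 0.995, -0.001], 'wrist_force': [-0.716, 0.246, 0.547], 'finger_gap': -0.0}
```

View pics/scene_k.png

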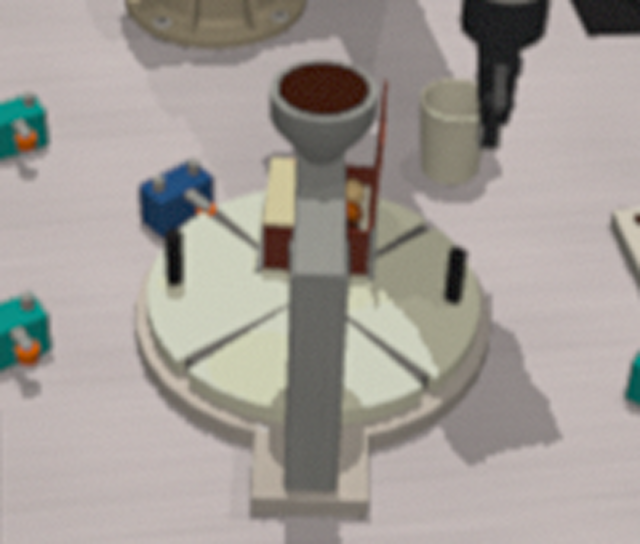

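The cream flap lies flat (280,190), the brown flap (380,170) stands upright, and the fingers (490,110) are outside it. Now fold the brown one (along tool −y).

Call:
{"fn": "carry_out", "kwargs": {
  "steps": [
    [-1,0,-0.02,0,0,0,0],
    [-1,0,-0.02,0,0,0,0],
    [-1,0,-0.01,0,0,0,0],
    [-1,0,-0.01,0,0,0,0],
    [-1,0,-0.01,0,0,0,0],
    [-1,0,-0.01,0,0,0,0],
    [-1,0,-0.01,0,0,0,0],
    [-1,0,-0.01,0,0,0,0],
    [-1,0,-0.01,0,0,0,0]
  ]
}}

```text
clock: 15.9
tcp_pos: [0.5267, 0.0912, 0.193]
orientation: [-0.0, 0.1, 0.995, 0.0]
wrist_force: [1.2, 0.9, -0.6]
finger_gap: 0.0
```

Call:
{"fn": "carry_out", "kwargs": {
  "steps": [
    [-1,0,-0.01,0,0,0,0],
    [-1,0,-0.01,0,0,0,0],
    [-1,0,-0.007,0.001,0,0,0],
    [-1,0,-0.007,0.002,0,0,0],
    [-1,0,-0.006,0.005,0,0,0],
    [-1,0,-0.005,0.006,0,0,0]
  ]
}}

```text
clock: 16.65
tcp_pos: [0.5179, 0.0472, 0.1787]
orientation: [0.0, 0.1, 0.995, -0.0]
wrist_force: [0.1, 0.6, 0.9]
finger_gap: -0.0
```

Call:
{"fn": "carry_out", "kwargs": {
  "steps": [
    [-1,0,-0.005,0.006,0,0,0],
    [-1,0,-0.004,0.006,0,0,0],
    [-1,0,-0.004,0.007,0,0,0],
    [-1,0,-0.003,0.007,0,0,0]
  ]
}}

```text
clock: 17.15
tcp_pos: [0.5147, 0.0317, 0.1526]
orientation: [-0.0, 0.1, 0.995, 0.0]
wrist_force: [0.0, 0.6, 1.3]
finger_gap: 0.0001
```

```bash
python3 look.py l scene
```

```text
{'clock': 17.15, 'joint_pos': [-0.094, 0.251, -0.284, 1.035, 0.0, -1.465], 'tcp_pos': [0.515, 0.032, 0.153], 'orientation': [-0.0, 0.1, 0.995, 0.0], 'wrist_force': [0.001, 0.574, 1.281], 'finger_gap': 0.0}
```

View pics/scene_l.png

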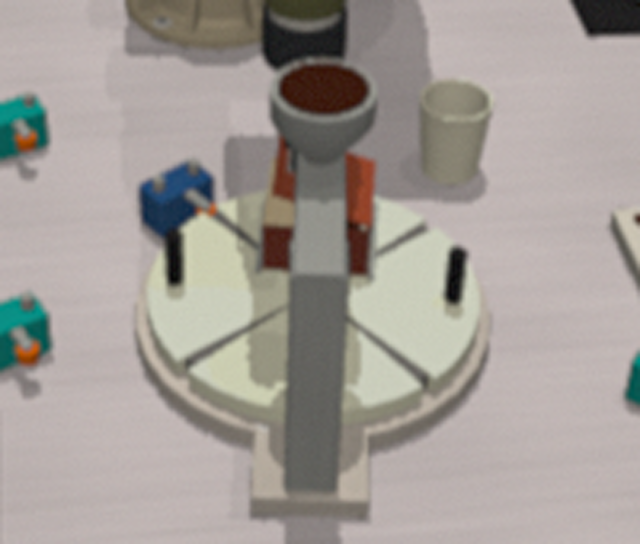

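The brown flap is about 20° above flat (edge at (285,165)), with light force. I'll finish the arc.

Call:
{"fn": "carry_out", "kwargs": {
  "steps": [
    [-1,0,-0.002,0.006,0,0,0],
    [-1,0,-0.0015,0.006,0,0,0],
    [-1,0,-0.001,0.005,0,0,0],
    [-1,0,-0.0005,0.005,0,0,0],
    [-1,0,0,0.002,0,0,0],
    [-1,0,0,0,0,0,0]
  ]
}}

```text
clock: 17.95
tcp_pos: [0.5137, 0.0271, 0.1289]
orientation: [-0.0, 0.1, 0.995, 0.0]
wrist_force: [-0.3, 0.5, 0.7]
finger_gap: -0.0001
```

Call:
{"fn": "carry_out", "kwargs": {
  "steps": [
    [-1,0,0,0.0015,0,0,0],
    [-1,0,0,0,0,0,0]
  ]
}}

```text
clock: 18.2
tcp_pos: [0.5138, 0.0271, 0.1276]
orientation: [0.0, 0.1, 0.995, 0.0]
wrist_force: [0.1, -0.3, 0.3]
finger_gap: -0.0
```

Call:
{"fn": "carry_out", "kwargs": {
  "steps": [
    [-1,0,0,0.001,0,0,0],
    [-1,0,0,0,0,0,0]
  ]
}}

```text
clock: 18.45
tcp_pos: [0.5138, 0.027, 0.1266]
orientation: [0.0, 0.1, 0.995, 0.0]
wrist_force: [0.1, 0.4, 0.8]
finger_gap: 0.0
```

Call:
{"fn": "carry_out", "kwargs": {
  "steps": [
    [-1,0,0,0.0007,0,0,0],
    [-1,0,0,0,0,0,0]
  ]
}}

```text
clock: 18.7
tcp_pos: [0.5138, 0.027, 0.1259]
orientation: [0.0, 0.1, 0.995, 0.0]
wrist_force: [0.0, 0.4, 0.6]
finger_gap: 0.0001
```

Call:
{"fn": "carry_out", "kwargs": {
  "steps": [
    [-1,0,0,0.0007,0,0,0],
    [-1,0,0,0,0,0,0]
  ]
}}

```text
clock: 18.95
tcp_pos: [0.5139, 0.027, 0.1254]
orientation: [0.0, 0.1, 0.995, 0.0]
wrist_force: [-0.0, -0.2, 2.8]
finger_gap: 0.0003
```

Call:
{"fn": "carry_out", "kwargs": {
  "steps": [
    [-1,0,0,0.0005,0,0,0],
    [-1,0,0,0,0,0,0]
  ]
}}

```text
clock: 19.2
tcp_pos: [0.5139, 0.027, 0.1252]
orientation: [0.0, 0.1, 0.995, 0.0]
wrist_force: [-0.5, 0.7, 6.0]
finger_gap: 0.0002
```

Call:
{"fn": "carry_out", "kwargs": {
  "steps": [
    [-1,0,0,0.0005,0,0,0],
    [-1,0,0,0,0,0,0]
  ]
}}

```text
clock: 19.45
tcp_pos: [0.5139, 0.027, 0.1251]
orientation: [0.0, 0.1, 0.995, -0.0]
wrist_force: [-2.6, -0.1, 7.8]
finger_gap: -0.0001
```

Firm stop at tip height 0.106 (8 N). Lift off, move clear to the left, and check.

Call:
{"fn": "carry_out", "kwargs": {
  "steps": [
    [-1,0,0,-0.02,0,0,0],
    [-1,0,0,-0.05,0,0,0],
    [-1,0,0,-0.05,0,0,0],
    [-1,0,-0.04,0,0,0,0],
    [-1,0,-0.05,0,0,0,0],
    [-1,0,-0.05,0,0,0,0],
    [-1,0,-0.05,0,0,0,0],
    [-1,0,0,0,0,0,0],
    [-1,0,0,0,0,0,0]
  ]
}}

```text
clock: 20.58
tcp_pos: [0.476, -0.159, 0.2439]
orientation: [-0.0, 0.1, 0.995, 0.0]
wrist_force: [-0.9, -0.5, 0.8]
finger_gap: -0.0001
```

```bash
python3 look.py m scene top; python3 - <<'E'
from h import *
s=cv2.imread("pics/scene_m.png");t=cv2.imread("pics/top_m.png")[150:290,220:380]
t=cv2.convertScaleAbs(cv2.resize(t,(622,544),interpolation=cv2.INTER_CUBIC),alpha=1.4,beta=10)
a=cv2.hconcat([s,t]);cv2.imwrite("pics/m2.png",cv2.resize(a,(800,int(544*800/a.shape[1])),interpolation=cv2.INTER_AREA))
E
```

```text
{'clock': 20.575, 'joint_pos': [-0.483, 0.174, -0.151, 1.246, 0.001, -1.853], 'tcp_pos': [0.476, -0.159, 0.244], 'orientation': [-0.0, 0.1, 0.995, 0.0], 'wrist_force': [-0.932, -0.531, 0.768], 'finger_gap': -0.0}
```

View pics/m2.png

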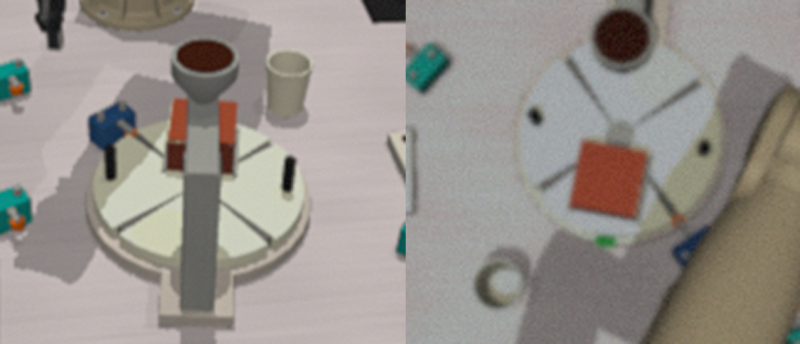

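Both views show the box closed flat (brown on top, (610,180) in the top half). It lies straight across the axis from the spout with the green mark at (606,241), and the roller (678,218) is in line with the groove.

```bash
python3 - <<'E'
from h import *
from workcell import env
for n,f in(("before","scene_a"),("latched","scene_f"),("now","scene_m")):
    c=dict(np.load(f+".npz"));m=cv2.inRange(cv2.cvtColor(c["color"],cv2.COLOR_RGB2HSV),(5,130,90),(18,255,255));r=m*0;r[185:200,295:312]=1
    v,u=np.nonzero((m>0)&(r>0));p=ray(c,u.mean(),v.mean(),.035);print(n,p.round(4),"dist to axis",np.hypot(p[0]-.585,p[1]-.036).round(4))
print(env.hand_in())
E
```

```text
before [ 0.4412 -0.0567  0.035 ] dist to axis 0.1711
latched [ 0.4453 -0.0479  0.035 ] dist to axis 0.163
now [ 0.4453 -0.0479  0.035 ] dist to axis 0.163
the job is handed in; nothing more can be done
None
```

The job is done and handed in at about 20.6 s, with the arm clear of everything. The box is at the closing station with both flaps folded flat.

- **Turntable:** I turned it counter-clockwise by handle A, past the quarter-turn station, until the orange roller dropped into the closing-station notch. Forces fell to about zero there, and the handle ended centred between the pads.
- **Flaps:** I folded the cream flap first, then the brown one on top. Each was pressed lightly to its stop, at about 12 N and 8 N.

**Last checks:**
- **Box:** in the last pictures it is closed flat and straight across the axis from the spout.
- **Roller:** it hasn't moved since the table latched.
- **Roller travel:** the measurements disagree. The wrist camera gave about 4.6 mm; the coarser scene view gave about 8 mm. Both show the roller moving inwards.
- **Bystanders:** I never touched the mould, pan, cup or scraper. The cup shows unmoved in the last picture; I didn't measure the other three again.

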